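# Clamp a transformer in a bench holder with its torque-limiting lever

## Robot

A 6-joint arm with a two-finger parallel gripper is mounted at the origin on the work surface. World frame = base frame: x ahead of the robot, y to its left, z up, the work surface at z = 0. Lengths are in m, angles in rad, forces in N, time in s.
With the tool pointing down it reaches from about 0.35 to 0.85 m from the base axis. Payload 8.1 kg.
Tool frame: the origin (TCP) lies between the finger pads; the fingertips stand 11 mm ahead of it and the grasp point (between the pads) lies 8 mm behind it (robot.tips_ahead is the distance from the TCP to the fingertips, in m); z points along the fingers, y is the line along which they close (so a half turn about z gives the same grasp; the last joint's range is limited). The gripper opens to 93 mm and grips with 3 to 60 N. Pads are 15 mm wide; open, the fingers measure 128 mm over their backs; the gripper's body (75 mm by 188 mm) begins 65 mm behind the grasp point.
Start: joints at [1.144, 0.13, 1.488, -0, 1.523, -0.085], TCP at [0.201, 0.565, 0.23] pointing down, gripper open.
Joint ranges: [-2.96, 2.96], [-0.89, 2.26], [0.02, 2.5], [-1.34, 4.48], [0, 2.73], [-2.66, 2.66]. Speed limits (rad/s): [2.39, 2.39, 2.79, 3.14, 3.14, 3.14].

## Interface

Orientations are given as a rotation vector (axis times angle).
In Python, from plant import robot gives the robot as it stands. The module is installed in compiled form; this text tells all that it offers.
- The arm moves only by the tool move_arm, never from a script. Its argument "deltas" is one flat list of numbers, 7 for each row, row after row: the shift along the tool's x, y, z in m, then the turn, a rotation vector about the tool's x, y, z in rad, then the opening, from 0 (shut) to 1 (fully open). A call has 1 to 12 rows; each row is the pose to reach, as a shift and turn from the pose commanded when the call began, along the tool's axes at that moment; what a row does not reach only later rows make up. A row lasts 1/8 s, in which the tool goes at most 62.5 mm and 10.7 degrees, less where a joint would pass 70% of its speed; a pose out of reach is approached as far as the arm can. A call with a gripper value outside its range is refused whole. The fingers move at their own pace and stop on an object; "squeeze" is the grip in N (left out, the last holds). Time passes only in rows, so rows that repeat a pose let the fingers close. It gives the time, the measured TCP pose, the force, the opening and the grip force at its end, in the units of the state.
- robot.read_state(): the state, without advancing time (a new reading comes with each control period).
- robot.read_camera(name): name is "scene" or "top" or "wrist"; returns (picture, depth): 420x560x3 uint8, red, green, blue; 420x560 float32, m along the optical axis (not along the pixel's ray), 0 where there is no reading.
- robot.camera_model(name): a dict with "K" (3x3 intrinsics, pixels), "R" (3x3) and "t" (3): a world point X has camera coordinates R X + t; the wrist camera has in their place "tool_from_camera" (4x4, takes a point from camera to tool coordinates, whose origin is the TCP and whose axes are the flange's). Camera axes: x right, y down, z forward; pixel columns grow to the right and rows downward; lengths in m; the calibration is good to about 2 mm. A picture is of the moment at which its call begins: read the wrist's pose just before it. camera_model takes no time and is no camera call.
- robot.close_job(): hands the job in; it is judged then, once.
Trained networks look in the newest picture that a camera, given by its name, has taken for a name from the list of things; names that differ only in an ending like _2 or _b are one class to them, and where a whole thing is asked for, a point or a joint stands for the part that bears it (a point fixed in the world has none). Each returns a list of dicts, best first, with "confidence" (0 to 1); they miss things now and then, are a little off and sometimes report something else, mostly with a low value. They report only what shows in the picture. A call takes as long as a camera call. They do not tell look-alikes from the thing itself.
- robot.recognise(camera, label): "uv" ([column, row] in pixels, amid what is visible of it).
The state is a dict: "t": time; "q": joint angles; "dq": joint speeds; "joint_torque": joint torques, N m; "tool_pos": TCP position; "orientation": TCP orientation; "force": force on the tool from outside, world axes, zero at the start; "wrist_torque": the same for the moment, N m; "opening": finger opening in m; "gripper_force": force on a finger pad.
Only numpy, scipy, OpenCV 4.12 (cv2) and the standard library are available. Lean on these libraries where they do the work, as an engineer would, in place of code of your own. Each camera call takes 0.05 s, during which the arm holds its last target. There are 200 camera calls.

## Task

Stand the loose mains transformer upright in the bench holder, an end face of its core towards the fence, and let go of it. Then swing the holder's torque-limiting lever clockwise (seen from above) until the lever slips, stop there before it locks and crushes the core, and let go of the lever, leaving the transformer clamped snugly against the fence. Leave everything else on the bench alone.

Things in the scene. Friction and masses are not known exactly. Their poses are not given: they have to be found in the camera images.
- transformer: Loose mains transformer, standing: dark steel core 34 (its x) x 60 (its y) x 52 mm high; copper coil bulging to 50 mm across x, 36 mm along y, 12 to 42 mm above the underside. 0.28 to 0.42 kg. Origin: centre of its underside. Its two flat y end faces (34 x 52 mm) are to be clamped, either way round. Grip it from above across x, over the coil (50 mm)
- holder: Bench holder, fixed. Steel base plate 120 mm (x) x 200 mm (y = -135 to +65), 12 mm thick; origin on the bench under the middle of the bed. It clamps along y: fixed fence on the +y side; on the -y side a sliding jaw (46 mm wide, top 51 mm above the bench) with a flat black foot, then a grey gear block (y = -87 to -139) carrying the lever. The sides in x are open
- bed (a point): Centre of the bed on top of the base plate, 12 mm above the bench, axes as the holder's. A transformer squarely touching the fence has its origin at y = 0 here. The foot's face (38 mm wide, 19 to 49 mm above the bench) starts anywhere from y = -60 to -42 mm: the foot is screwed out of the jaw by an unknown amount. So the 60 mm core has 12 to 30 mm of play
- fence: The holder's fixed steel fence, 64 mm wide (x), top 57 mm above the bench, flat face at y = +30 mm of the holder. Origin and axes are the holder's own
- pivot (a point): Point on the lever's upright axis, at y = -113 mm of the holder, 62 mm above the bench; the hub is 40 mm across, its top 78 mm above the bench. Turning clockwise drives the jaw to the fence by 30 mm per rad; it stays where it is left. Foot, core and fence close up 0.4 to 1.0 rad after the start. The clamp then holds itself; turning the lever back loosens it
- lever: Torque-limiting lever: flat steel bar 18 mm wide, 65 to 75 mm above the bench, running 110 mm along its x from the pivot axis (its origin, 62 mm above the bench) to an upright round black post on its end. At the start it points along the holder's -y, turned 0.5 rad towards the holder's +x. It turns clockwise seen from above: the post goes towards the holder's -x
- lever_post (a point): Centre of the post's top, 119 mm above the bench; post 18 mm in diameter, collar below 75 mm. Axes as the lever's. Moving the jaw takes a steady push here of 4 to 8 N; with the core gripped it rises sharply by 5 or 6 N and the lever slips: it turns on at a steady push, jaw still. After 0.2 rad of slip (22 mm here) it locks solid, the push rises again and the core is crushed
- screwdriver: Bystander: screwdriver, 170 mm long, lying. Not to be disturbed
- spanner: Bystander: small open spanner, 150 mm long, lying. Not to be disturbed
- spool: Bystander: solder spool, 60 mm across, 46 mm high, standing. Not to be disturbed
- multimeter: Bystander: yellow multimeter, 150 x 75 x 34 mm, lying. Not to be disturbed
- mug: Bystander: white mug, 80 mm across, 90 mm high. Not to be disturbed
- spray_can: Bystander: blue spray can, 52 mm across, 130 mm high, standing. Not to be disturbed
- flux_jar: Bystander: small jar, 44 mm across, 45 mm high. Not to be disturbed
Mind the look-alikes: they are no part of the job. Of the things that look like the transformer, the middle-sized one is meant.

How it is judged:
By the outcome, as a careful person would: the job done as asked, in the order asked, and still so for the second after the job is handed in, with the robot touching nothing.
It also fails if it takes over 72 s, if anything falls off the work surface, if the arm or the gripper's body presses on something with over 40 N, if the wrist force passes 120 N, or if a joint passes its speed limit or range.

## Working session

There is one attempt and no reset: what is moved stays moved. The work goes in short steps, Python scripts to look and compute and a tool call to move; the robot and the scene stay as the last step left them, time stands still between calls to the robot, and variables do not carry over. Pictures are saved under pics/ and viewed, at most 10 in all, crops included, and the job is handed in when it is done.

Besides the shell and the picture viewer there is one more tool, called after "Emit:" in YAML: its name, and indented under it one key for each argument. move_arm: Moves the arm, as the interface text tells. Its arguments: {"type":"object","properties":{"deltas":{"type":"array","items":{"type":"number"}},"squeeze":{"type":"number"}},"required":["deltas"]}

```bash
mkdir -p pics; cat > h.py <<'E'
import numpy as np, cv2
from plant import robot
from scipy.spatial.transform import Rotation as Rn
def cloud(name):
    s=robot.read_state(); im,d=robot.read_camera(name); m=robot.camera_model(name)
    K=np.array(m["K"]); v,u=np.mgrid[:420,:560]
    c=np.stack([(u-K[0,2])/K[0,0]*d,(v-K[1,2])/K[1,1]*d,d],-1)
    if name=="wrist":
        T=np.array(m["tool_from_camera"]); c=c@T[:3,:3].T+T[:3,3]
        P=c@Rn.from_rotvec(s["orientation"]).as_matrix().T+np.array(s["tool_pos"])
    else: P=(c-np.array(m["t"]))@np.array(m["R"])
    P[d==0]=np.nan
    return im,d,P
def save(im,n): cv2.imwrite("pics/"+n,im[:,:,::-1])
E
python3 - <<'E'
from h import *
for n in("top","scene"):
    im,d,P=cloud(n)
    save(im,n+"1.png"); np.savez(n+"1.npz",im=im,P=P)
    for l in ["transformer","holder","fence","lever","lever_post","spool","mug","spray_can","multimeter","flux_jar","screwdriver","spanner"]:
        for r in robot.recognise(n,l):
            u,v=np.round(r["uv"]).astype(int); print(n,l,r["uv"],round(r["confidence"],2),np.round(P[v,u],3))
print(robot.read_state())
E
```

```text
top transformer [207.4, 261.2] 0.86 [0.334 0.228 0.067]
top transformer [210.5, 217.8] 0.77 [0.467 0.224 0.053]
top transformer [200.1, 192.1] 0.42 [0.55  0.263 0.029]
top transformer [209.3, 150.6] 0.24 [0.688 0.241 0.006]
top holder [301.3, 192.9] 0.69 [ 0.556 -0.063  0.009]
top fence [274.4, 191.0] 0.67 [0.557 0.025 0.055]
top lever [337.2, 186.8] 0.72 [ 0.572 -0.171  0.07 ]
top lever_post [333.5, 184.9] 0.78 [ 0.578 -0.161  0.075]
top spool [271.7, 151.8] 0.57 [0.683 0.035 0.041]
top mug [386.2, 248.4] 0.86 [ 0.383 -0.345  0.002]
top spray_can [410.0, 161.7] 0.71 [ 0.648 -0.384  0.116]
top multimeter [155.2, 163.4] 0.88 [0.639 0.407 0.041]
top flux_jar [155.5, 238.7] 0.52 [0.397 0.396 0.038]
top flux_jar [271.2, 149.1] 0.33 [0.692 0.038 0.046]
top screwdriver [388.8, 245.9] 0.7 [ 0.39  -0.354  0.002]
top spanner [210.1, 150.8] 0.71 [0.688 0.238 0.005]
top spanner [411.6, 164.1] 0.48 [ 0.641 -0.387  0.126]
scene transformer [348.7, 261.3] 0.84 [0.475 0.216 0.051]
scene transformer [387.6, 233.3] 0.82 [0.347 0.229 0.06 ]
scene transformer [344.4, 302.5] 0.81 [0.557 0.28  0.035]
sce
[... 985 characters left out ...]
]
{'t': 1.3, 'q': array([ 1.14359801e+00,  1.30412875e-01,  1.48820638e+00,  5.85125523e-06,
        1.52304773e+00, -8.53778243e-02]), 'dq': array([ 1.90280939e-03,  7.97892451e-04, -1.12642865e-04,  3.21568562e-04,
       -2.86397849e-05, -2.34432034e-03]), 'joint_torque': array([ 1.08478569e-03, -5.59745157e+01, -4.92061150e+01,  7.69869983e-02,
        2.23315676e-02,  7.90794502e-06]), 'tool_pos': array([0.20107906, 0.56528485, 0.22962401]), 'orientation': array([-5.34316470e-01, -3.09579657e+00,  1.10615705e-04]), 'force': array([-0.48691446, -0.31179566,  1.3342674 ]), 'wrist_torque': array([-0.01045962, -0.03394375, -0.05583703]), 'gripper_force': 0.0, 'opening': 0.09263780459501071}
```

```bash
python3 - <<'E'
import numpy as np,cv2
a=np.load("top1.npz"); im=a["im"]
c=cv2.resize(im[130:280,140:420],(784,420),interpolation=cv2.INTER_CUBIC); cv2.imwrite("pics/t1c.png",c[:,:,::-1])
a=np.load("scene1.npz"); im=a["im"]
c=cv2.resize(im[110:350,130:450],(800,600),interpolation=cv2.INTER_CUBIC); cv2.imwrite("pics/s1c.png",c[:,:,::-1])
E
```

```text
(no output)
```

View pics/t1c.png

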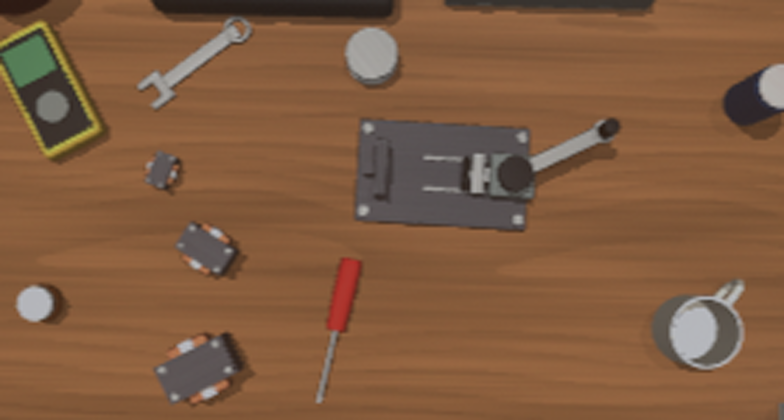

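View pics/s1c.png

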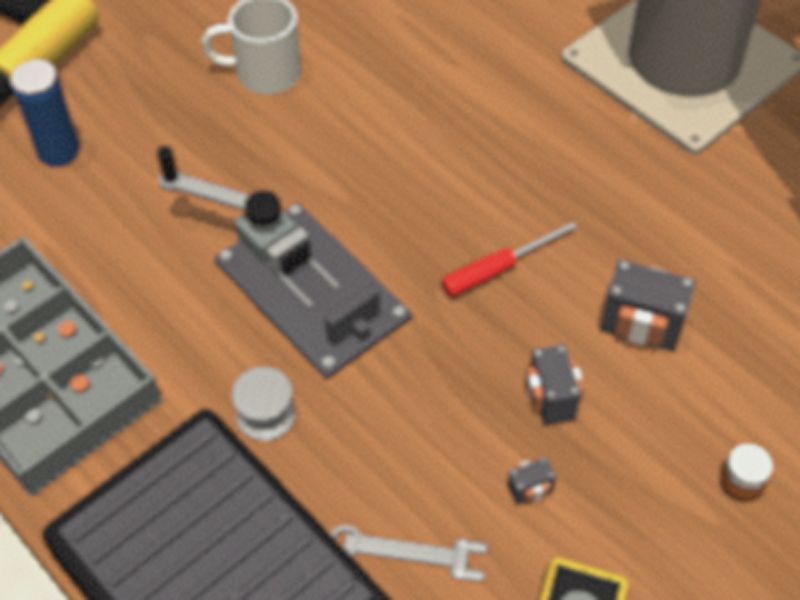

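The top view shows three upright transformers in a column at the left, with the middle-sized one at crop (207,249). The holder is at crop (445,175), its fence on the left (world +y), and the lever post is at (607,128), towards world +x. I'll get rough poses from the depth data.

```bash
python3 - <<'E'
from h import *
for n in("top","scene"):
    P=np.load(n+"1.npz")["P"].reshape(-1,3)
    def rect(c,r,z0,z1):
        p=P[(np.hypot(P[:,0]-c[0],P[:,1]-c[1])<r)&(P[:,2]>z0)&(P[:,2]<z1)]
        if len(p)<4: return len(p)
        return len(p),np.round(p.mean(0),4),cv2.minAreaRect(np.float32(p[:,:2]*1000))
    print(n,"tr",rect((.467,.224),.05,.044,.07))
    print("plate",rect((.555,-.045),.16,.006,.017))
    print("fence",rect((.557,.025),.05,.05,.065))
    print("post",rect((.61,-.22),.07,.09,.13))
    print("bar",rect((.59,-.2),.05,.06,.085))
    print("hub",rect((.558,-.13),.04,.07,.09))
m=robot.camera_model("wrist"); print(np.round(m["tool_from_camera"],3),np.round(m["K"],0))
s=robot.read_state(); print(Rn.from_rotvec(s["orientation"]).as_matrix().round(3))
E
```

```text
top tr (210, array([0.4665, 0.2181, 0.0492]), ((469.9351501464844, 216.48231506347656), (60.52145004272461, 41.78530502319336), 58.55596160888672))
plate (1621, array([ 0.5594, -0.0419,  0.0103]), ((568.2682495117188, -42.204444885253906), (271.81158447265625, 226.83966064453125), 1.4736697673797607))
fence (86, array([0.5612, 0.0218, 0.0543]), ((561.7622680664062, 22.252214431762695), (60.47693634033203, 12.647917747497559), 1.2340683937072754))
post (37, array([ 0.6047, -0.2249,  0.1125]), ((605.6765747070312, -225.3811492919922), (15.82119369506836, 16.49640464782715), 71.9850845336914))
bar (154, array([ 0.5884, -0.1912,  0.0725]), ((590.880615234375, -192.1350860595703), (24.931156158447266, 84.7680435180664), 23.885604858398438))
hub (162, array([ 0.5596, -0.1337,  0.0753]), ((564.515380859375, -135.72848510742188), (37.69199752807617, 60.667198181152344), 42.762413024902344))
scene tr (336, array([0.4653, 0.2191, 0.0516]), ((464.11407470703125, 217.05386352539062), (64.09742736816406, 47.47452926635742), 57.628074645996094))
plate (2030, array([ 0.5629, -0.0386,  0.0121]), ((5
[... 245 characters left out ...]
t (75, array([ 0.6054, -0.2239,  0.1096]), ((604.2005004882812, -225.96424865722656), (21.277666091918945, 17.250335693359375), 54.72283935546875))
bar (209, array([ 0.5901, -0.1941,  0.0747]), ((588.165771484375, -197.76158142089844), (26.444055557250977, 94.30000305175781), 27.647220611572266))
hub (208, array([ 0.5592, -0.1338,  0.0771]), ((558.9197998046875, -138.30709838867188), (39.66522216796875, 61.02840805053711), 20.187442779541016))
[[ 0.    -0.962 -0.273  0.074]
 [ 1.     0.001 -0.001 -0.   ]
 [ 0.001 -0.273  0.962 -0.155]
 [ 0.     0.     0.     1.   ]] [[292.   0. 275.]
 [  0. 292. 207.]
 [  0.   0.   1.]]
[[-0.942  0.335 -0.   ]
 [ 0.335  0.942 -0.   ]
 [ 0.    -0.    -1.   ]]
```

Emit:
move_arm:
  deltas: [-0.04, -0.025, 0.005, 0, 0, 0.18, 1, -0.08, -0.05, 0.01, 0, 0, 0.36, 1, -0.12, -0.08, 0.015, 0, 0, 0.54, 1, -0.16, -0.105, 0.02, 0, 0, 0.72, 1, -0.2, -0.13, 0.025, 0, 0, 0.9, 1, -0.24, -0.155, 0.03, 0, 0, 1.08, 1, -0.28, -0.18, 0.03, 0, 0, 1.26, 1, -0.32, -0.21, 0.03, 0, 0, 1.44, 1, -0.35, -0.23, 0.03, 0, 0, 1.62, 1, -0.366, -0.238, 0.03, 0, 0, 1.78, 1, -0.366, -0.238, 0.03, 0, 0, 1.78, 1, -0.366, -0.238, 0.03, 0, 0, 1.78, 1]

```text
t: 2.8
tool_pos: [0.4657, 0.2189, 0.1996]
orientation: [-2.739, -1.538, 0.0]
force: [0.6, 1.3, -0.9]
opening: 0.0928
gripper_force: 0.0
```

```bash
python3 - <<'E'
from h import *
im,d,P=cloud("wrist"); save(im,"w1.png"); np.savez("w1.npz",im=im,P=P)
s=robot.read_state(); print(s["t"],s["tool_pos"],s["q"]); R=Rn.from_rotvec(s["orientation"]).as_matrix(); print(R.round(3))
Q=P.reshape(-1,3)
p=Q[(np.hypot(Q[:,0]-.466,Q[:,1]-.218)<.06)&(Q[:,2]>.044)&(Q[:,2]<.07)]
print(len(p),p.mean(0),np.median(p[:,2]),cv2.minAreaRect(np.float32(p[:,:2]*1000)))
for z0,z1 in((.047,.057),(.036,.044),(.02,.04)):
    p=Q[(np.hypot(Q[:,0]-.466,Q[:,1]-.218)<.06)&(Q[:,2]>z0)&(Q[:,2]<z1)]
    t=(p-s["tool_pos"])@R; print(len(p),np.percentile(t,[1,50,99],axis=0).round(4).tolist())
E
```

```text
2.85 [0.46560308 0.21910496 0.19961806] [ 3.39962042e-01 -8.60113902e-02  1.76272614e+00  2.99233678e-04
  1.46504825e+00  8.87198061e-01]
[[ 0.52   0.854 -0.   ]
 [ 0.854 -0.52   0.   ]
 [ 0.    -0.    -1.   ]]
1780 [0.46660293 0.21741841 0.05232509] 0.052410940882826024 ((465.6321716308594, 216.5714111328125), (60.255035400390625, 48.32520294189453), 58.70627212524414)
1750 [[-0.0319, -0.0148, 0.1451], [-0.0012, 0.0014, 0.1472], [0.0276, 0.0184, 0.1491]]
442 [[-0.0192, -0.0231, 0.1558], [0.0007, -0.0046, 0.1574], [0.0278, 0.0267, 0.1608]]
129 [[-0.0155, -0.0232, 0.1597], [0.0276, 0.0036, 0.1675], [0.0279, 0.0267, 0.1792]]
```

View pics/w1.png

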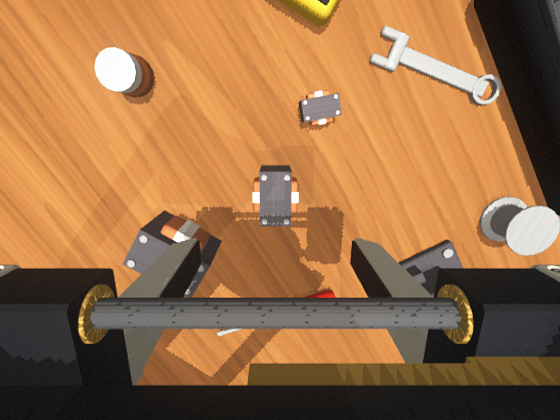

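The wrist view shows the middle-sized transformer upright at (276,196), square to the gripper. The big one is off at the lower left (172,250). I'll grasp now.

Emit:
move_arm:
  deltas: [-0.002, 0.002, 0.05, 0, 0, 0, 1, -0.002, 0.002, 0.1, 0, 0, 0, 1, -0.002, 0.002, 0.145, 0, 0, 0, 1, -0.002, 0.002, 0.168, 0, 0, 0, 1, -0.002, 0.002, 0.178, 0, 0, 0, 1, -0.002, 0.002, 0.178, 0, 0, 0, 1, -0.002, 0.002, 0.178, 0, 0, 0, 0.4, -0.002, 0.002, 0.178, 0, 0, 0, 0.4, -0.002, 0.002, 0.178, 0, 0, 0, 0.4, -0.002, 0.002, 0.178, 0, 0, 0, 0.4, -0.002, 0.002, 0.178, 0, 0, 0, 0.4, -0.002, 0.002, 0.178, 0, 0, 0, 0.4]
  squeeze: 25

```text
t: 4.35
tool_pos: [0.4664, 0.216, 0.0218]
orientation: [-2.741, -1.533, 0.001]
force: [-5.8, 2.5, 5.6]
opening: 0.0498
gripper_force: 25.0
```

Emit:
move_arm:
  deltas: [0, 0, -0.03, 0, 0, 0, 0.4, 0, 0, -0.08, 0, 0, 0, 0.4, 0, 0, -0.13, 0, 0, 0, 0.4, -0.02, 0.03, -0.165, 0, 0, -0.08, 0.4, -0.05, 0.07, -0.178, 0, 0, -0.18, 0.4, -0.08, 0.11, -0.178, 0, 0, -0.3, 0.4, -0.11, 0.15, -0.178, 0, 0, -0.42, 0.4, -0.135, 0.185, -0.178, 0, 0, -0.5, 0.4, -0.147, 0.2, -0.178, 0, 0, -0.546, 0.4, -0.147, 0.2, -0.178, 0, 0, -0.546, 0.4, -0.147, 0.2, -0.178, 0, 0, -0.546, 0.4, -0.147, 0.2, -0.178, 0, 0, -0.546, 0.4]

```text
t: 5.85
tool_pos: [0.5599, -0.0134, 0.1994]
orientation: [-2.226, -2.216, 0.0]
force: [0.1, -0.2, -3.3]
opening: 0.0499
gripper_force: 25.0
```

```bash
python3 - <<'E'
from h import *
im,d,P=cloud("wrist"); save(im,"w2.png"); np.savez("w2.npz",im=im,P=P)
s=robot.read_state(); print(s["t"],s["tool_pos"],s["q"],s["force"],s["opening"]); R=Rn.from_rotvec(s["orientation"]).as_matrix(); print(R.round(4))
Q=P.reshape(-1,3)
p=Q[(abs(Q[:,0]-.56)<.05)&(abs(Q[:,1]-.02)<.04)&(Q[:,2]>.052)&(Q[:,2]<.062)]
print(len(p),p.mean(0),np.median(p[:,2]),cv2.minAreaRect(np.float32(p[:,:2]*1000)))
E
```

```text
5.9 [ 0.55999479 -0.01341565  0.19954506] [-1.15516099e-01  3.88668386e-02  1.63997919e+00  5.05047873e-05
  1.46291859e+00 -1.11343489e-01] [ 0.24597949  0.6603588  -3.5220863 ] 0.049910046565953874
[[ 4.2e-03  1.0e+00 -2.0e-04]
 [ 1.0e+00 -4.2e-03  1.0e-04]
 [ 1.0e-04 -2.0e-04 -1.0e+00]]
863 [0.56238978 0.01996828 0.0570342 ] 0.05712204414385971 ((562.6184692382812, 19.569061279296875), (14.124143600463867, 62.717647552490234), 87.81654357910156)
```

View pics/w2.png

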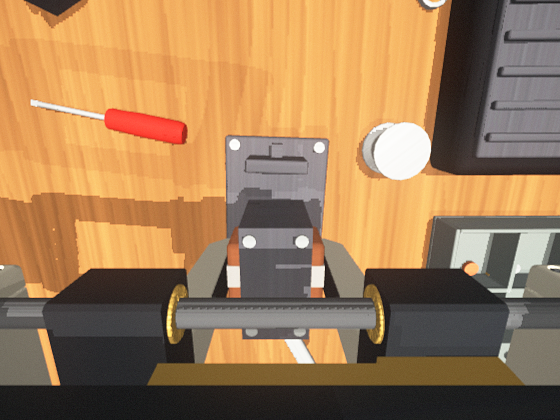

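The held transformer at (277,270) hides the middle of the bed. The fence at (276,165) and the plate's far end at (277,140) are in view. I'll fit the plate and fence edges, then the transformer's pose in the hand.

```bash
python3 - <<'E'
from h import *
a=np.load("w2.npz"); P=a["P"]; im=a["im"]; 
z=P[...,2]; v,u=np.mgrid[:420,:560]
# left/right plate edges per row (plane z=.012 pixels near the plate), rows 142..225
L=[];Rr=[];F=[]
pl=(z>.007)&(z<.0165)&(abs(P[...,0]-.56)<.09)
for r in range(142,226):
    c=np.where(pl[r]&(u[r]>215)&(u[r]<340))[0]
    if len(c)>10: L.append(P[r,c[0],:2]);Rr.append(P[r,c[-1],:2])
def fit(A,ax):
    A=np.array(A); 
    for _ in range(3):
        k=np.polyfit(A[:,ax],A[:,1-ax],1); e=A[:,1-ax]-np.polyval(k,A[:,ax]); A=A[abs(e)<max(.0015,2*e.std())]
    return k,e.std(),len(A)
print("x=f(y) left",fit(L,1)," right",fit(Rr,1))
T=[]
for c in range(235,320):
    r=np.where(pl[:,c]&(v[:,c]>120)&(v[:,c]<230))[0]
    if len(r): T.append(P[r[0],c,:2])
print("far edge y=f(x)",fit(T,0))
N=[];B=[]
for c in range(248,306):
    r=np.where((z[:,c]>.052)&(z[:,c]<.062)&(v[:,c]<190)&(v[:,c]>140))[0]
    if len(r): N.append(P[r[-1],c,:2]);B.append(P[r[0],c,:2])
print("fence face",fit(N,0),"back",fit(B,0))
# fence face points directly & fence x extents
fp=P[(z>.0535)&(z<.06)&(abs(P[...,0]-.56)<.05)&(P[...,1]>.0)&(P[...,1]<.026)]
print("fence x",np.percentile(fp[:,0],[1,99]))
s=robot.read_state(); R=Rn.from_rotvec(s["orientation"]).as_matrix(); t=(P-s["tool_pos"])@R
m=(abs(t[...,0])<.05)&(abs(t[...,1])<.04)&(t[...,2]<-.02)&(t[...,2]>-.045)&(v>200)
q=t[m]; print("held top",len(q),np.percentile(q,[1,50,99],axis=0).round(4).tolist())
# top plane tilt
k=np.linalg.lstsq(np.c_[q[:,:2],np.ones(len(q))],q[:,2],rcond=None)[0]; print(k)
# core top left/right edges and far edge
m2=m&(u>225)&(u<325); A=[];C=[];D=[]
for r in range(232,262):
    c=np.where(m2[r])[0]
    if len(c)>20: A.append(t[r,c[0],:2]);C.append(t[r,c[-1],:2])
for c in range(248,306):
    r=np.where(m2[:,c])[0]
    if len(r): D.append(t[r[0],c,:2])
print("core y=f(x)",fit(A,0),fit(C,0),"far x=f(y)",fit(D,1))
E
```

```text
x=f(y) left (array([0.03997567, 0.50256359]), np.float64(0.0004992232453431548), 84)  right (array([0.03544295, 0.62074415]), np.float64(0.00045679026648710815), 84)
far edge y=f(x) (array([-0.03742286,  0.06806217]), np.float64(0.0003204981541267908), 85)
fence face (array([-0.04303613,  0.0374311 ]), np.float64(0.0003880649096823908), 57) back (array([-0.03850662,  0.04801064]), np.float64(0.0001844256589040887), 58)
fence x [0.53142555 0.59344753]
held top 9135 [[-0.0296, -0.0368, -0.0438], [0.0082, 0.0011, -0.0302], [0.0298, 0.0383, -0.0201]]
[-0.00022234  0.00192552 -0.02977189]
core y=f(x) (array([ 0.45801422, -0.02723922]), np.float64(0.0010969576920144876), 30) (array([-0.44027751,  0.02928069]), np.float64(0.0008916446947373319), 29) far x=f(y) (array([0.00367873, 0.02969984]), np.float64(0.00018226946700767313), 58)
```

Emit:
move_arm:
  deltas: [-0.007, 0, 0.03, 0, 0, 0.037, 0.4, -0.007, 0, 0.07, 0, 0, 0.037, 0.4, -0.007, 0, 0.11, 0, 0, 0.037, 0.4, -0.007, 0, 0.14, 0, 0, 0.037, 0.4, -0.007, 0, 0.155, 0, 0, 0.037, 0.4, -0.007, 0, 0.161, 0, 0, 0.037, 0.4, -0.007, 0, 0.163, 0, 0, 0.037, 0.4, -0.007, 0, 0.163, 0, 0, 0.037, 0.4]

```text
t: 6.9
tool_pos: [0.5612, -0.0214, 0.0379]
orientation: [2.266, 2.173, 0.002]
force: [-0.3, -0.1, -3.0]
opening: 0.0499
gripper_force: 25.0
```

```bash
python3 - <<'E'
from h import *
im,d,P=cloud("scene"); s=robot.read_state(); print(s["t"],s["tool_pos"],s["force"],s["opening"])
c=cv2.resize(im[150:270,190:350],(800,600),interpolation=cv2.INTER_CUBIC); save(c,"s2.png")
E
```

```text
6.95 [ 0.56115029 -0.0214173   0.03787086] [-0.72231182 -0.02808651 -3.48053823] 0.050007701694370243
```

View pics/s2.png

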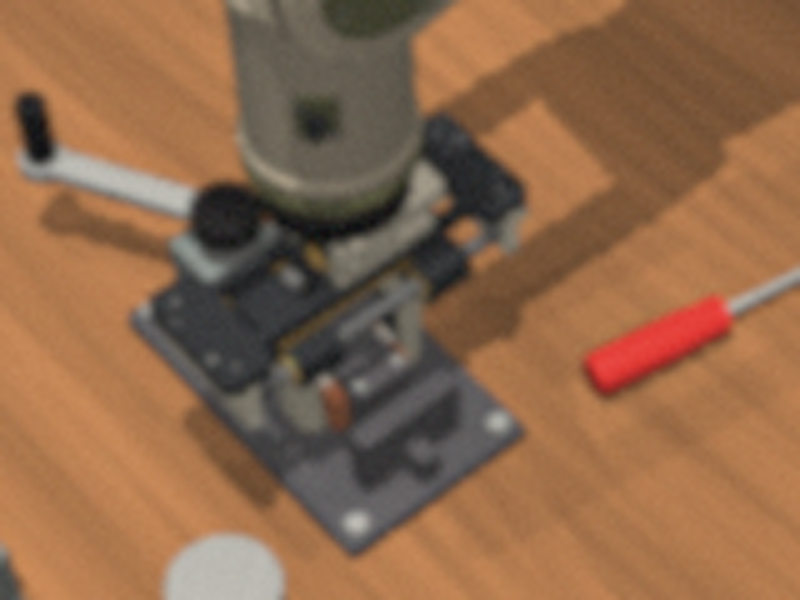

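The transformer sits between the fence and the jaw, just above the bed. I'll lower it gently.

Emit:
move_arm:
  deltas: [0.001, -0.001, 0.001, 0, 0, 0, 0.4, 0.001, -0.001, 0.002, 0, 0, 0, 0.4, 0.001, -0.001, 0.003, 0, 0, 0, 0.4, 0.001, -0.001, 0.0035, 0, 0, 0, 0.4, 0.001, -0.001, 0.0035, 0, 0, 0, 0.4]

```text
t: 7.58
tool_pos: [0.5593, -0.0203, 0.0338]
orientation: [-2.267, -2.174, 0.0]
force: [-3.3, 1.3, 4.8]
opening: 0.0499
gripper_force: 25.0
```

Emit:
move_arm:
  deltas: [0, 0, 0, 0, 0, 0, 0.8, 0, 0, 0, 0, 0, 0, 0.8, 0, 0, 0, 0, 0, 0, 0.8, 0, 0, 0, 0, 0, 0, 0.8, 0, 0, -0.02, 0, 0, 0, 0.8, 0, 0, -0.07, 0, 0, 0, 0.8, 0, 0, -0.12, 0, 0, 0, 0.8, -0.02, 0, -0.16, 0, 0, 0, 0.8, -0.05, 0, -0.19, 0, 0, 0, 0.8, -0.05, 0, -0.19, 0, 0, 0, 0.8, -0.05, 0, -0.19, 0, 0, 0, 0.8]

```text
t: 8.95
tool_pos: [0.5569, -0.0698, 0.2231]
orientation: [-2.268, -2.174, -0.0]
force: [-0.1, -0.1, 0.0]
opening: 0.0746
gripper_force: 0.0
```

```bash
python3 - <<'E'
from h import *
im,d,P=cloud("wrist"); save(im,"w3.png"); np.savez("w3.npz",im=im,P=P)
s=robot.read_state(); print(s["t"],s["tool_pos"],s["q"],s["force"]); R=Rn.from_rotvec(s["orientation"]).as_matrix(); print(R.round(4))
a=-.038; H=np.array([[np.cos(a),-np.sin(a)],[np.sin(a),np.cos(a)]]); o=np.array([.5611,-.0172])
h=P.copy(); h[...,:2]=(P[...,:2]-o)@H; np.save("h3.npy",h)
def r(n,y0,y1,z0,z1,xm=.03):
    m=(abs(h[...,0])<xm)&(h[...,1]>y0)&(h[...,1]<y1)&(h[...,2]>z0)&(h[...,2]<z1); q=h[m]
    if len(q)<5: print(n,len(q));return
    print(n,len(q),np.percentile(q,[0.5,50,99.5],axis=0).round(4).tolist(),cv2.minAreaRect(np.float32(q[:,:2]*1000)))
r("core top",-.042,.036,.0605,.068,.022)
r("fence",.02,.05,.053,.0595,.04)
r("jaw",-.10,-.035,.044,.056,.03)
r("hub",-.14,-.09,.074,.083,.03)
r("post",-.26,-.15,.085,.13,.2)
E
```

```text
9.0 [ 0.55654608 -0.06948399  0.22225356] [-2.15859508e-01  2.98612832e-02  1.60759476e+00  3.65139528e-04
  1.50570622e+00 -1.74081403e-01] [-0.62425244 -0.73178331 -0.57999578]
[[ 4.180e-02  9.991e-01 -1.500e-03]
 [ 9.991e-01 -4.180e-02  7.000e-04]
 [ 6.000e-04 -1.500e-03 -1.000e+00]]
core top 1830 [[-0.0172, -0.0331, 0.0625], [-0.0001, -0.003, 0.0644], [0.0166, 0.0253, 0.0668]] ((-1.095468521118164, 0.11932754516601562), (36.039981842041016, 66.97228240966797), 0.734727144241333)
fence 843 [[-0.0312, 0.0303, 0.0543], [0.0001, 0.0372, 0.0571], [0.0316, 0.0435, 0.059]] ((0.23468589782714844, 36.92491912841797), (13.105986595153809, 63.248661041259766), 89.72984313964844)
jaw 1094 [[-0.0231, -0.0997, 0.0441], [-0.0002, -0.0754, 0.0492], [0.0238, -0.0573, 0.053]] ((-0.18506622314453125, -78.49775695800781), (42.83658218383789, 48.33190155029297), 89.839111328125)
hub 1050 [[-0.0183, -0.1395, 0.0741], [0.0019, -0.114, 0.0782], [0.0213, -0.0937, 0.08]] ((0.8954410552978516, -117.60863494873047), (39.47224426269531, 49.248477935791016), 7.941492080688477)
post 396 [[0.0441, -0.2169, 0.0931], [0.0517, -0.2044, 0.1163], [0.0614, -0.2003, 0.1207]] ((52.994293212890625, -208.68545532226562), (16.965627670288086, 17.446928024291992), 79.8757095336914)
```

View pics/w3.png

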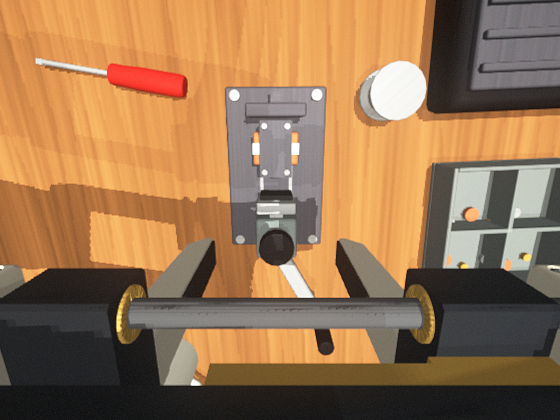

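The transformer stands free and square: core centre at holder y ≈ -4 mm, with the fence at crop (276,110) above it. The foot face is near y ≈ -57 mm, and the lever post at (325,342) is where the start angle predicts. Next I go to the post.

Emit:
move_arm:
  deltas: [-0.03, 0.01, 0, 0, 0, -0.1, 1, -0.07, 0.025, 0, 0, 0, -0.22, 1, -0.11, 0.04, 0, 0, 0, -0.35, 1, -0.145, 0.05, 0, 0, 0, -0.45, 1, -0.157, 0.056, 0.01, 0, 0, -0.504, 1, -0.157, 0.056, 0.04, 0, 0, -0.504, 1, -0.157, 0.056, 0.08, 0, 0, -0.504, 1, -0.157, 0.056, 0.115, 0, 0, -0.504, 1, -0.157, 0.056, 0.128, 0, 0, -0.504, 1, -0.157, 0.056, 0.128, 0, 0, -0.504, 1, -0.157, 0.056, 0.128, 0, 0, -0.504, 1]

```text
t: 10.38
tool_pos: [0.6076, -0.2296, 0.0969]
orientation: [1.652, 2.669, 0.0]
force: [-0.3, -0.1, 0.8]
opening: 0.0926
gripper_force: 0.0
```

```bash
python3 - <<'E'
from h import *
s=robot.read_state(); R=Rn.from_rotvec(s["orientation"]).as_matrix(); print(s["t"],s["tool_pos"],s["force"]); print(R.round(4))
im,d,P=cloud("wrist"); save(im,"w4.png")
print(((np.array([.6058,-.2286,.102])-s["tool_pos"])@R).round(4))
t=(P-s["tool_pos"])@R
m=(abs(t[...,0])<.025)&(abs(t[...,1])<.03)&(t[...,2]>-.035)&(t[...,2]<0); q=t[m]
print(len(q),np.percentile(q,[1,50,99],axis=0).round(4).tolist() if len(q) else "")
E
```

```text
10.375 [ 0.60757572 -0.22964349  0.09693265] [-0.27504607 -0.14439798  0.82071849]
[[-0.446   0.895   0.0022]
 [ 0.895   0.446  -0.001 ]
 [-0.0019  0.0015 -1.    ]]
[ 0.0017 -0.0011 -0.0051]
1332 [[-0.0056, -0.0091, -0.0234], [0.0061, -0.0008, -0.0216], [0.0109, 0.0078, -0.0006]]
```

View pics/w4.png

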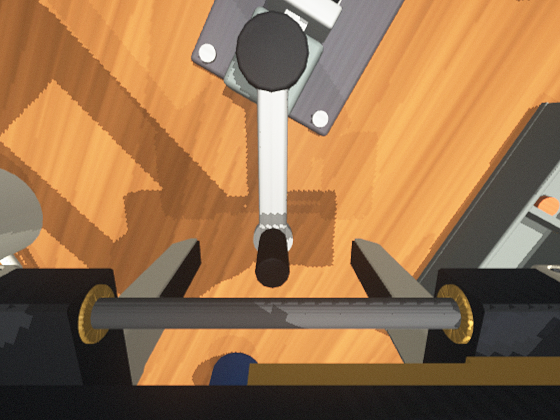

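The post (272,258) is midway between the open fingers. I'll grip it.

Emit:
move_arm:
  deltas: [0.002, -0.001, 0.002, 0, 0, 0, 0.1, 0.002, -0.001, 0.002, 0, 0, 0, 0.1, 0.002, -0.001, 0.002, 0, 0, 0, 0.1, 0.002, -0.001, 0.002, 0, 0, 0, 0.1, 0.002, -0.001, 0.002, 0, 0, 0, 0.1, 0.002, -0.001, 0.002, 0, 0, 0, 0.1, 0.002, -0.001, 0.002, 0, 0, 0, 0.1]
  squeeze: 30

```text
t: 11.3
tool_pos: [0.6047, -0.2281, 0.0931]
orientation: [-1.654, -2.671, 0.0]
force: [-0.1, -0.0, -0.4]
opening: 0.0275
gripper_force: 0.0
```

```bash
cat > arc.py <<'E'
# rows for swinging by steps; arc in the tool frame: tool x points to pivot (approx), radius r
from h import *
s=robot.read_state(); R=Rn.from_rotvec(s["orientation"]).as_matrix()
pv=np.array([.5568,-.1301]); v=s["tool_pos"][:2]-pv
F=R.T@s["force"]
phi=np.arctan2(v[1],v[0])+np.pi/2+.038
w=(np.array([*pv,s["tool_pos"][2]])-s["tool_pos"])@R
print("t",s["t"],"pos",s["tool_pos"].round(4),"phi",phi.round(4),"r",np.hypot(*v).round(4),"Ftool",F.round(1),"pivot in tool",w.round(4),"op",s["opening"].round(4),"tau",s["wrist_torque"].round(2))
E
python3 arc.py
```

```text
Traceback (most recent call last):
  File "arc.py", line 8, in <module>
    print("t",s["t"],"pos",s["tool_pos"].round(4),"phi",phi.round(4),"r",np.hypot(*v).round(4),"Ftool",F.round(1),"pivot in tool",w.round(4),"op",s["opening"].round(4),"tau",s["wrist_torque"].round(2))
                                                                                                                                                  ^^^^^^^^^^^^^^^^^^
AttributeError: 'float' object has no attribute 'round'
```

Emit:
move_arm:
  deltas: [0, 0, 0, 0, 0, 0, 0.1, 0, 0, 0, 0, 0, 0, 0.1, 0, 0, 0, 0, 0, 0, 0.1, 0, 0, 0, 0, 0, 0, 0.1]

```text
t: 11.8
tool_pos: [0.6048, -0.2281, 0.0932]
orientation: [1.654, 2.671, 0.0]
force: [-0.1, 0.2, 0.2]
opening: 0.017
gripper_force: 30.0
```

```bash
sed -i 's/s\["opening"\].round(4)/s["opening"],s["gripper_force"]/' arc.py; python3 arc.py
```

```text
t 11.8 pos [ 0.6048 -0.2281  0.0932] phi 0.4936 r 0.1091 Ftool [ 0.3 -0.  -0.2] pivot in tool [ 0.1091  0.0007 -0.    ] op 0.01704892347974243 29.998073279857635 tau [-0.05 -0.09 -0.02]
```

Emit:
move_arm:
  deltas: [0.0001, -0.0055, 0, 0, 0, 0.05, 0.1, 0.0005, -0.0109, 0, 0, 0, 0.1, 0.1, 0.0012, -0.0163, 0, 0, 0, 0.15, 0.1, 0.0022, -0.0217, 0, 0, 0, 0.2, 0.1, 0.0034, -0.027, 0, 0, 0, 0.25, 0.1, 0.0049, -0.0322, 0, 0, 0, 0.3, 0.1, 0.0066, -0.0374, 0, 0, 0, 0.35, 0.1]

```text
t: 12.68
tool_pos: [0.5693, -0.2387, 0.0935]
orientation: [2.094, 2.34, 0.002]
force: [4.5, 1.7, -2.0]
opening: 0.0173
gripper_force: 30.0
```

```bash
python3 arc.py
```

```text
t 12.675 pos [ 0.5693 -0.2387  0.0935] phi 0.1525 r 0.1093 Ftool [1.2 4.6 2. ] pivot in tool [ 0.1093 -0.0004 -0.    ] op 0.017346967447220713 29.998715221881866 tau [ 0.12 -0.92  0.21]
```

Emit:
move_arm:
  deltas: [0.0001, -0.0044, 0, 0, 0, 0.04, 0.1, 0.0004, -0.0087, 0, 0, 0, 0.08, 0.1]

```text
t: 12.92
tool_pos: [0.5606, -0.2394, 0.0935]
orientation: [2.185, 2.254, 0.002]
force: [5.6, 0.9, -2.3]
opening: 0.0175
gripper_force: 30.0
```

```bash
python3 arc.py
```

```text
t 12.925 pos [ 0.5606 -0.2394  0.0935] phi 0.0729 r 0.1094 Ftool [0.8 5.7 2.3] pivot in tool [ 1.094e-01 -4.000e-04 -1.000e-04] op 0.017536954684411448 29.99869465827942 tau [-0.05 -0.88  0.21]
```

Emit:
move_arm:
  deltas: [0.0001, -0.0044, 0, 0, 0, 0.04, 0.1, 0.0004, -0.0087, 0, 0, 0, 0.08, 0.1]

```text
t: 13.18
tool_pos: [0.5519, -0.2394, 0.0936]
orientation: [2.273, 2.165, 0.002]
force: [4.8, -0.5, -2.2]
opening: 0.0173
gripper_force: 30.0
```

```bash
python3 arc.py
```

```text
t 13.175 pos [ 0.5519 -0.2394  0.0936] phi -0.0065 r 0.1094 Ftool [-0.2  4.8  2.2] pivot in tool [ 1.094e-01 -5.000e-04 -1.000e-04] op 0.017279179734591848 29.998555183410645 tau [-0.2  -0.85  0.26]
```

Emit:
move_arm:
  deltas: [0.0001, -0.0044, 0, 0, 0, 0.04, 0.1, 0.0004, -0.0087, 0, 0, 0, 0.08, 0.1]

```text
t: 13.42
tool_pos: [0.5432, -0.2388, 0.0936]
orientation: [2.358, 2.072, 0.002]
force: [5.0, -0.9, -2.4]
opening: 0.0174
gripper_force: 30.0
```

```bash
python3 arc.py
```

```text
t 13.425 pos [ 0.5432 -0.2388  0.0936] phi -0.0869 r 0.1095 Ftool [-0.3  5.1  2.4] pivot in tool [ 1.095e-01 -5.000e-04 -1.000e-04] op 0.017352869664667328 29.998707175254822 tau [-0.34 -0.84  0.21]
```

Emit:
move_arm:
  deltas: [0.0001, -0.0044, 0, 0, 0, 0.04, 0.1, 0.0004, -0.0087, 0, 0, 0, 0.08, 0.1]

```text
t: 13.68
tool_pos: [0.5345, -0.2374, 0.0936]
orientation: [2.439, 1.976, 0.001]
force: [5.5, -1.4, -2.6]
opening: 0.0175
gripper_force: 30.0
```

```bash
python3 arc.py
```

```text
t 13.675 pos [ 0.5345 -0.2374  0.0936] phi -0.1669 r 0.1096 Ftool [-0.3  5.6  2.6] pivot in tool [ 1.096e-01 -5.000e-04 -1.000e-04] op 0.01746532567090315 29.998513162136078 tau [-0.42 -0.76  0.3 ]
```

Emit:
move_arm:
  deltas: [0.0001, -0.0044, 0, 0, 0, 0.04, 0.1, 0.0004, -0.0087, 0, 0, 0, 0.08, 0.1]

```text
t: 13.92
tool_pos: [0.526, -0.2354, 0.0936]
orientation: [2.516, 1.877, 0.001]
force: [4.5, -2.6, -1.4]
opening: 0.0174
gripper_force: 30.0
```

```bash
python3 arc.py
```

```text
t 13.925 pos [ 0.526  -0.2354  0.0936] phi -0.2467 r 0.1097 Ftool [-1.2  5.1  1.4] pivot in tool [ 1.097e-01 -5.000e-04 -1.000e-04] op 0.017420307881325328 29.998560547828674 tau [-0.6  -0.75  0.29]
```

Emit:
move_arm:
  deltas: [0.0001, -0.0033, 0, 0, 0, 0.03, 0.1, 0.0002, -0.0066, 0, 0, 0, 0.06, 0.1]

```text
t: 14.18
tool_pos: [0.5196, -0.2335, 0.0937]
orientation: [2.571, 1.801, 0.001]
force: [4.2, -3.5, -2.4]
opening: 0.0172
gripper_force: 30.0
```

```bash
python3 arc.py
```

```text
t 14.175 pos [ 0.5196 -0.2335  0.0937] phi -0.3072 r 0.1098 Ftool [-1.8  5.1  2.4] pivot in tool [ 1.098e-01 -4.000e-04 -1.000e-04] op 0.017158910986307747 29.999105036258698 tau [-0.76 -0.83  0.25]
```

Emit:
move_arm:
  deltas: [0.0003, -0.0033, 0, 0, 0, 0.03, 0.1, 0.0006, -0.0066, 0, 0, 0, 0.06, 0.1]

```text
t: 14.42
tool_pos: [0.5136, -0.2311, 0.0938]
orientation: [2.624, 1.722, 0.001]
force: [4.2, -3.9, -1.6]
opening: 0.0171
gripper_force: 30.0
```

```bash
python3 arc.py
```

```text
t 14.425 pos [ 0.5136 -0.2311  0.0938] phi -0.366 r 0.1098 Ftool [-1.9  5.4  1.6] pivot in tool [ 0.1098 -0.0006 -0.0002] op 0.017122014015721877 29.999223947525024 tau [-1.1  -0.59  0.22]
```

Emit:
move_arm:
  deltas: [0.0003, -0.0033, 0, 0, 0, 0.03, 0.1, 0.0006, -0.0066, 0, 0, 0, 0.06, 0.1]

```text
t: 14.68
tool_pos: [0.5078, -0.2284, 0.0939]
orientation: [2.674, 1.642, 0.0]
force: [7.0, -8.2, -1.9]
opening: 0.0175
gripper_force: 30.0
```

```bash
python3 arc.py
```

```text
t 14.675 pos [ 0.5078 -0.2284  0.0939] phi -0.4248 r 0.1098 Ftool [-4.1  9.9  2. ] pivot in tool [ 0.1098 -0.0007 -0.0002] op 0.017450140822192754 30.005376935005188 tau [-1.48 -1.25  0.26]
```

The push jumped from about 5 to 10 N, so the core is gripped. One small step will confirm the slip plateau.

Emit:
move_arm:
  deltas: [0.0003, -0.0016, 0, 0, 0, 0.015, 0.1, 0.0005, -0.0033, 0, 0, 0, 0.03, 0.1]

```text
t: 14.92
tool_pos: [0.5063, -0.2272, 0.0946]
orientation: [2.695, 1.601, 0.003]
force: [7.4, -9.5, -3.0]
opening: 0.0169
gripper_force: 30.0
```

```bash
python3 arc.py
```

```text
t 14.925 pos [ 0.5063 -0.2272  0.0946] phi -0.4414 r 0.1094 Ftool [-4.8 11.   3.1] pivot in tool [ 0.1094 -0.0021 -0.0002] op 0.01694978996821819 29.993326663970947 tau [-2.01 -1.35  0.2 ]
```

Emit:
move_arm:
  deltas: [0.0002, -0.0016, 0, 0, 0, 0.015, 0.1, 0.0003, -0.0033, 0, 0, 0, 0.03, 0.1]

```text
t: 15.18
tool_pos: [0.5035, -0.2256, 0.0946]
orientation: [2.719, 1.56, 0.002]
force: [6.7, -10.3, -4.1]
opening: 0.0173
gripper_force: 30.0
```

```bash
python3 arc.py
```

```text
t 15.175 pos [ 0.5035 -0.2256  0.0946] phi -0.471 r 0.1094 Ftool [-5.6 11.   4.2] pivot in tool [ 0.1094 -0.0022 -0.0002] op 0.017308854321605466 29.99342054128647 tau [-2.1  -1.24  0.12]
```

The lever turned 0.03 rad further at an unchanged 11.0 N, so it is slipping. I'll stop here, let go and retract.

Emit:
move_arm:
  deltas: [0, 0, 0, 0, 0, 0, 0.7, 0, 0, 0, 0, 0, 0, 0.7, 0, 0, 0, 0, 0, 0, 0.7, 0, 0, 0, 0, 0, 0, 0.7, 0, 0, 0, 0, 0, 0, 0.7, 0, 0, -0.03, 0, 0, 0, 0.7, 0, 0, -0.08, 0, 0, 0, 0.7, 0, 0, -0.13, 0, 0, 0, 0.7, 0, 0, -0.15, 0, 0, 0, 0.7, 0, 0, -0.15, 0, 0, 0, 0.7, 0, 0, -0.15, 0, 0, 0, 0.7]

```text
t: 16.55
tool_pos: [0.5008, -0.2225, 0.2406]
orientation: [-2.722, -1.563, 0.003]
force: [0.2, 0.2, 0.0]
opening: 0.0649
gripper_force: 0.0
```

```bash
python3 - <<'E'
from h import *
im,d,P=cloud("wrist"); s=robot.read_state(); print(s["t"],s["tool_pos"],s["force"],s["opening"])
a=-.038; H=np.array([[np.cos(a),-np.sin(a)],[np.sin(a),np.cos(a)]]); o=np.array([.5611,-.0172])
h=P.copy(); h[...,:2]=(P[...,:2]-o)@H
for n,x0,x1,y0,y1,z0,z1 in(("core",-.022,.022,-.045,.0295,.0605,.068),("fence",-.04,.04,.022,.05,.053,.0595),("jaw",-.03,.03,-.085,-.025,.044,.0555),("post",-.1,.1,-.26,-.15,.085,.13)):
    q=h[(h[...,0]>x0)&(h[...,0]<x1)&(h[...,1]>y0)&(h[...,1]<y1)&(h[...,2]>z0)&(h[...,2]<z1)]
    if len(q)>5: print(n,len(q),np.percentile(q,[.5,50,99.5],axis=0).round(4).tolist(),cv2.minAreaRect(np.float32(q[:,:2]*1000)))
im2,_,_=cloud("top")
save(np.hstack([cv2.resize(im,(400,300)),cv2.resize(im2[130:280,220:420],(400,300))]),"f.png")
E
```

```text
16.6 [ 0.50058847 -0.22234256  0.24034376] [ 0.08565708 -0.94543807 -0.06755699] 0.06523078570339126
core 621 [[-0.0176, -0.0308, 0.0608], [-0.0051, -0.0238, 0.0642], [0.0159, -0.0087, 0.0671]] ((-0.6760692596435547, -19.26507568359375), (23.28901481628418, 34.00996780395508), 89.87265014648438)
jaw 1066 [[-0.0228, -0.0536, 0.0442], [-0.0001, -0.0435, 0.0506], [0.022, -0.03, 0.0548]] ((-0.2598743438720703, -41.80314636230469), (23.89936065673828, 45.587013244628906), 89.95547485351562)
post 353 [[-0.0556, -0.2207, 0.0856], [-0.0463, -0.2097, 0.1187], [-0.0387, -0.2037, 0.1208]] ((-47.2662353515625, -212.2572021484375), (17.276201248168945, 17.097957611083984), 23.03708267211914)
```

View pics/f.png

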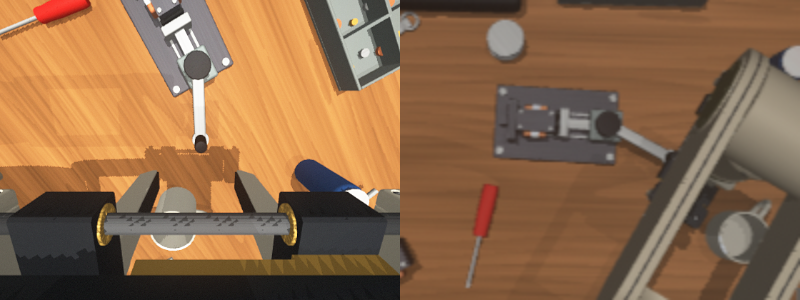

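The final view shows the lever at the left of its swing and free. The core is square between foot and fence, with its near face at y ≈ -30.5 mm, and the bystanders in view are undisturbed. Handing in.

```bash
python3 -c "
from plant import robot
print(robot.close_job())"
```

```text
the job is handed in; nothing more can be done
None
```

The middle-sized transformer stands upright in the holder, clamped squarely against the fence; I stopped the lever once it slipped (about 0.04 rad in, well short of locking), let go of it, and handed in the job at about 17 s.

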